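# Open the garlic pot

### The job

Open the terracotta pot: lift its lid off and set it down gently on the round cork trivet, knob up, flat, and with no part of it reaching over the trivet's edge. Leave the pot standing where it is, and leave the white pot closed.

Things in the scene. Friction and masses are not known exactly. Their poses are not given: they have to be found in the camera images.
- terracotta_lid: Orange-brown lid, 0.2 kg, loose in the terracotta pot's mouth (5 mm play): disc 92 mm wide, 8 mm thick, under it a plug 70 mm wide, 6 mm deep. Origin: centre of the plug's underside, z up. Disc top at z = 14 mm; wooden knob in the middle: neck 20 mm wide from 14 to 26 mm, round head 28 mm wide from 26 to 46 mm. On the pot its origin is 59 mm above the pot's; it lifts straight off.
- terracotta_pot: Round orange-brown terracotta pot that stands loose on the worktop, 92 mm in diameter, 65 mm high (105 mm to the top of the knob with its lid on), 0.8 kg, open mouth 80 mm wide; three garlic bulbs inside. Origin: centre of its underside, on the worktop; z up.
- trivet: Round flat cork trivet (light brown disc), 170 mm in diameter and 8 mm thick, fixed on the worktop. Origin: centre of its underside, z up; its top is at z = 8 mm.
- white_lid: White lid with the same shape, size, knob and origin as the terracotta one. It lies loose on a white pot of the same shape and size as the terracotta pot, its origin 59 mm above the worktop; it is to stay there.
Things that resemble listed ones, but are neither listed nor needed, are in the scene too. What is shaped like the terracotta_lid but turquoise is not meant. Leave any blue look-alike of the terracotta_pot alone.

How it is judged:
On the way:
1. the terracotta lid, held by the fingers, is lifted clear of its pot (by more than 15 mm) (z of terracotta_lid in the frame of terracotta_pot above 0.074 m and contact force between the fingers and terracotta_lid above 0.5 N), for 0.1 s.
At the end, for the whole second after the job is handed in: The terracotta lid lies still and flat on the cork trivet, knob up (within 6 degrees), wholly within its edge (centres within 39 mm); the terracotta pot stands upright within 30 mm of where it was; the white lid lies level on its pot, within 30 mm of where it was (horizontal distance between terracotta_lid and trivet below 0.039 m and z of terracotta_lid in the frame of trivet between 0.004 and 0.012 m and angle between each of terracotta_lid, terracotta_pot, white_lid's own z axis and vertical below 0.1 rad and linear speed of terracotta_lid below 0.02 m/s and distance of each of terracotta_pot, white_lid from where it was at the start of the episode below 0.03 m); the robot touches nothing.
It fails at once if the terracotta lid falls or is flung: it moves faster than 0.5 m/s while the fingers do not hold it (linear speed of terracotta_lid above 0.5 m/s and contact force between the fingers and terracotta_lid below 0.2 N).
It also fails if it takes over 35 s, if anything falls off the work surface, if the arm or the gripper's body presses on something with over 40 N, if the wrist force passes 120 N, or if a joint passes its speed limit or range.

### The arm

A 6-joint arm with a two-finger parallel gripper is mounted at the origin on a cart in front of the work surface, level with it; the furniture and walls round the work are solid. World frame = base frame: x ahead of the robot, y to its left, z up, the work surface at z = 0. Lengths are in m, angles in rad, forces in N, time in s.
With the tool pointing down it reaches from about 0.375 to 0.9 m from the base axis. Payload 3.1 kg.
Tool frame: the origin (TCP) lies where the fingers leave the gripper's body, on its centre line; the fingertips stand 70 mm ahead of it and the grasp point (between the pads) lies 51 mm ahead of it; z points along the fingers, y is the line along which they close (so a half turn about z gives the same grasp; the last joint's range is limited). The gripper opens to 87 mm and grips with 3 to 60 N. Pads are 19 mm wide; open, the fingers measure 117 mm over their backs; the gripper's body (75 mm by 190 mm) begins 51 mm behind the grasp point.
Start: joints at [-1.302, 0.527, 1.433, -0, 1.181, -0.178], TCP at [0.27, -0.564, 0.292] pointing down, gripper open.
Joint ranges: [-3.08, 3.08], [-0.75, 2.2], [0.22, 2.44], [-1.43, 4.57], [0, 2.65], [-2.85, 2.85]. Speed limits (rad/s): [2.79, 2.79, 3.14, 3.14, 3.14, 3.14].

### API

Orientations are given as a unit quaternion [x, y, z, w].
In Python, from rig import robot gives the robot as it stands.
- The arm moves only by the tool send_rows, never from a script. Its argument "deltas" is text: rows parted by semicolons, each of 7 numbers parted by spaces: the shift along the tool's x, y, z in mm, then the turn, a rotation vector about the tool's x, y, z in degrees, then the opening, from 0 (shut) to 1 (fully open). A call has 1 to 10 rows; each row shifts and turns the commanded pose from where the row before left it, along the tool's axes as they then stand; what a row does not reach is not made up. A row lasts 1/8 s, in which the tool goes at most 62.5 mm and 10.7 degrees, less where a joint would pass 70% of its speed; a pose out of reach is approached as far as the arm can. A call is refused whole if a number of a shift passes 62.5 or a number of a turn 10.7, either way. A call with a gripper value outside its range is refused whole. The fingers move at their own pace and stop on an object; "newtons" is the grip in N (left out, the last holds). Time passes only in rows, so rows that do not move let the fingers close. It gives the time, the measured TCP pose, the force, the opening and the grip force at its end, in the units of the state.
- robot.get_obs(): the state, without advancing time (a new reading comes with each control period).
- robot.camera(name): name is "scene" or "top" or "wrist"; returns a dict with "image" (420x560x3 uint8, red, green, blue), "depth" (420x560 float32, m along the optical axis (not along the pixel's ray), 0 where there is no reading), "fovy" (degrees; the focal length in pixels is half the picture's height over the tangent of half this angle, whatever the lens; pixels are square), "cx", "cy" (the principal point, pixels), "k1" (the pictures are not rectified: a ray, as slopes to the right and down, at radius r is drawn at 1 + k1 r^2 times it, then the intrinsics apply), "rvec" (rotation vector, rad) and "tvec" (3), from world to camera coordinates, as OpenCV has them. Camera axes: x right, y down, z forward; pixel columns grow to the right and rows downward; lengths in m; the calibration is good to about 2 mm. A picture is of the moment at which its call begins.
- robot.hand_in(): hands the job in; it is judged then, once.
Trained networks look in the newest picture that a camera, given by its name, has taken for a name from the list of things; names that differ only in an ending like _2 or _b are one class to them, and where a whole thing is asked for, a point or a joint stands for the part that bears it (a point fixed in the world has none). Each returns a list of dicts, best first, with "p" (0 to 1); they miss things now and then, are a little off and sometimes report something else, mostly with a low value. They report only what shows in the picture. A call takes as long as a camera call. They do not tell look-alikes from the thing itself.
- robot.find_in(camera, thing): "box" ([left, top, right, bottom] in pixels, round what is visible of it).
- robot.cut_out(camera, thing): "region" (420x560 bool, what is visible of it) and "box" ([left, top, right, bottom] in pixels, round what is visible of it).
The state is a dict: "time": time; "q": joint angles; "joint_velocities": joint speeds; "joint_torque": joint torques, N m; "position": TCP position; "tool_rot": TCP orientation; "ft_force": force on the tool from outside, world axes, zero at the start; "moment": the same for the moment, N m; "grip_width": finger opening in m; "grip_force": force on a finger pad.
Only numpy, scipy, OpenCV 4.12 (cv2) and the standard library are available. Lean on these libraries where they do the work, as an engineer would, in place of code of your own. Each camera call takes 0.05 s, during which the arm holds its last target. There are 200 camera calls.

## Working session

There is one attempt and no reset: what is moved stays moved. The work goes in short steps, Python scripts to look and compute and a tool call to move; the robot and the scene stay as the last step left them, time stands still between calls to the robot, and variables do not carry over. Pictures are saved under pics/ and viewed, at most 10 in all, crops included, and the job is handed in when it is done.

Besides the shell and the picture viewer there is one more tool, called as name(argument=value, ...) on one line, values as JSON. send_rows: Moves the arm, as the interface text tells. Its arguments: {"type":"object","properties":{"deltas":{"type":"string"},"newtons":{"type":"number"}},"required":["deltas"]}

```bash
mkdir -p pics
cat > h.py <<'E'
import numpy as np, cv2
from rig import robot
def pts(c):
    "world point for every pixel"
    h,w=c["depth"].shape; f=h/2/np.tan(np.radians(c["fovy"])/2)
    u,v=np.meshgrid(np.arange(w),np.arange(h))
    K=np.array([[f,0,c["cx"]],[0,f,c["cy"]],[0,0,1.]])
    n=cv2.undistortPoints(np.stack([u,v],-1).reshape(-1,1,2).astype(np.float64),K,np.array([c["k1"],0,0,0,0.]))[:,0]
    d=c["depth"].reshape(-1,1); P=np.hstack([n*d,d])
    R=cv2.Rodrigues(np.array(c["rvec"],float))[0]
    return ((P-np.array(c["tvec"]))@R).reshape(h,w,3)
def save(c,n): cv2.imwrite(f"pics/{n}.png",c["image"][...,::-1])
E
python3 - <<'E'
from h import *
for cam in ["top","scene"]:
    c=robot.camera(cam); save(c,cam+"0"); P=pts(c)
    for t in ["terracotta_lid","terracotta_pot","trivet","white_lid"]:
        for r in robot.cut_out(cam,t):
            m=r["region"]&(c["depth"]>0); Q=P[m]
            if not len(Q): continue
            z=np.percentile(Q[:,2],95)
            print(cam,t,round(r["p"],2),np.round(r["box"]),"med",np.median(Q,0).round(3),"lo",np.percentile(Q,2,0).round(3),"hi",np.percentile(Q,98,0).round(3), c["image"][m].mean(0).round())
o=robot.get_obs(); print(o)
E
```

```text
top terracotta_lid 0.69 [358. 188. 400. 228.] med [ 0.608 -0.325  0.015] lo [ 0.569 -0.367  0.01 ] hi [ 0.65  -0.285  0.047] [ 63. 134. 123.]
top terracotta_lid 0.67 [332. 266. 380. 317.] med [ 0.429 -0.264  0.073] lo [ 0.388 -0.307  0.069] hi [ 0.47  -0.225  0.106] [92. 52. 36.]
top terracotta_pot 0.91 [227. 126. 270. 178.] med [ 0.732 -0.048  0.034] lo [ 0.683 -0.091  0.001] hi [ 0.769 -0.007  0.067] [36. 48. 90.]
top trivet 0.83 [169. 235. 248. 318.] med [0.462 0.031 0.008] lo [ 0.387 -0.044  0.003] hi [0.538 0.107 0.011] [149. 105.  68.]
top white_lid 0.97 [283. 180. 328. 225.] med [ 0.608 -0.17   0.073] lo [ 0.57  -0.211  0.042] hi [ 0.652 -0.128  0.106] [154. 154. 156.]
scene terracotta_lid 0.77 [349. 172. 403. 214.] med [ 0.427 -0.257  0.072] lo [ 0.388 -0.306  0.066] hi [ 0.47  -0.222  0.104] [121.  73.  41.]
scene terracotta_lid 0.77 [269. 138. 318. 178.] med [ 0.605 -0.318  0.013] lo [ 0.569 -0.366  0.009] hi [ 0.65  -0.284  0.045] [ 33. 148. 135.]
scene terracotta_pot 0.67 [348. 194. 397. 231.] med [ 0.423 -0.227  0.038] lo [ 0.387 -0.255  0.009] hi [ 0.469 -0.221  0.063] 
[... 432 characters left out ...]
e': 0.5, 'q': array([-1.30247662e+00,  5.27542653e-01,  1.43273624e+00, -1.49243403e-05,
        1.18138821e+00, -1.78522431e-01]), 'joint_velocities': array([-0.00085406, -0.00016748, -0.00158656, -0.00043663,  0.00011184,
       -0.00151606]), 'joint_torque': array([-1.08242511e-03, -4.39606225e+01, -1.76789832e+01,  6.32903469e-02,
        5.15173352e-02, -4.36851758e-05]), 'position': array([ 0.27007597, -0.56359386,  0.2922106 ]), 'tool_rot': array([ 9.75144533e-01,  2.21569713e-01, -8.56718587e-06, -3.68765545e-05]), 'ft_force': array([-0.36751384,  0.37206388,  0.70997251]), 'moment': array([-0.02157255,  0.01066868, -0.02325818]), 'grip_force': 0.0, 'grip_width': 0.08700715982971713}
```

View pics/top0.png

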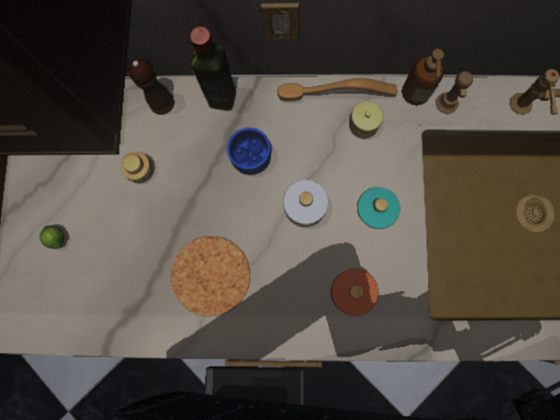

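View pics/scene0.png

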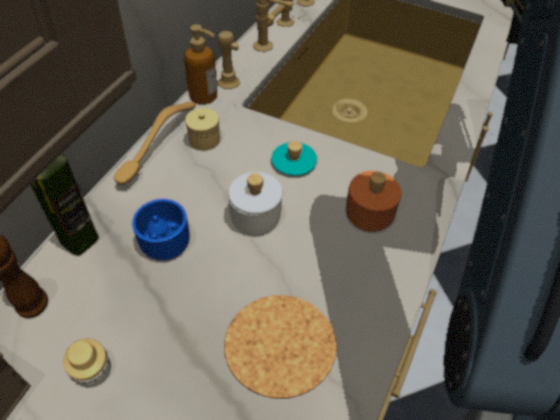

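Run:
```python
from h import *
from scipy.spatial.transform import Rotation as R
c=robot.camera("top");P=pts(c);Q=P[250:330,320:395].reshape(-1,3)
k=Q[(Q[:,2]>.088)&(Q[:,2]<.12)]; print("knob",k.mean(0),k.min(0),k.max(0))
d=Q[(Q[:,2]>.066)&(Q[:,2]<.08)]; print("disc",d.min(0),d.max(0))
A=P.reshape(-1,3); 
for lo,hi in((.12,.3),(.3,.9)):
    a=A[(A[:,2]>lo)&(A[:,2]<hi)&(A[:,0]>.1)&(A[:,0]<.95)]
    print("high things",len(a), a.min(0) if len(a) else "", a.max(0) if len(a) else "")
o=robot.get_obs();print(R.from_quat(o["tool_rot"]).as_matrix().round(3))
```

```text
knob [ 0.42979518 -0.26465003  0.10392459] [ 0.41698118 -0.27818969  0.08885089] [ 0.44346303 -0.25180594  0.10944192]
disc [ 0.38441664 -0.31257966  0.06613874] [ 0.47609877 -0.21951044  0.07970273]
high things 24696 [ 0.23650922 -0.69591961  0.12000268] [0.92710479 0.20449674 0.29996672]
high things 25351 [ 0.23507542 -0.53655001  0.30003013] [0.80002027 0.22448635 0.76202192]
[[ 0.902  0.432 -0.   ]
 [ 0.432 -0.902  0.   ]
 [ 0.    -0.    -1.   ]]
```

Top view: the terracotta lid is at about (355,291), the trivet at (211,275), the white lid at (306,203), and the turquoise look-alike at (379,208). The scene view agrees. Measured heights fit too: knob top about 0.105, disc 0.073, trivet 0.008. I'll move above the knob.

send_rows(deltas="34 -25 5 0 0 0 1;34 -25 5 0 0 0 1;34 -25 5 0 0 0 1;34 -25 10 0 0 0 1;34 -25 10 0 0 0 1;34 -25 10 0 0 0 1;34 -25 10 0 0 0 1;35.5 -25.6 10 0 0 0 1;0 0 0 0 0 0 1;0 0 0 0 0 0 1")

```text
time: 1.8
position: [0.4304, -0.265, 0.2275]
tool_rot: [0.975, 0.222, 0.0, 0.001]
ft_force: [0.2, -0.5, -0.2]
grip_width: 0.0871
grip_force: 0.0
```

```bash
cat > near.py <<'E'
from h import *
from scipy.spatial.transform import Rotation as R
o=robot.get_obs();M=R.from_quat(o["tool_rot"]).as_matrix();p=o["position"]
c=robot.camera("wrist");save(c,"w%d"%int(o["time"]*100));P=pts(c)
for t in ["terracotta_lid","trivet"]:
    for r in robot.cut_out("wrist",t):
        Q=P[r["region"]&(c["depth"]>0)]
        if len(Q)<20: continue
        k=Q[Q[:,2]>Q[:,2].max()-.012]; m=(k.min(0)+k.max(0))/2
        print(t,round(r["p"],2),np.round(r["box"]),"all",np.percentile(Q,1,0).round(4),np.percentile(Q,99,0).round(4),"top mid",m.round(4),"mean",k.mean(0).round(4),"tool-axes mm",((m-p)@M*1000).round(1))
print(p,M.round(4),o["time"],o["ft_force"],o["grip_width"],o["grip_force"])
E
python3 near.py
```

```text
terracotta_lid 0.98 [222. 154. 331. 251.] all [ 0.3894 -0.3066  0.0721] [ 0.4727 -0.2222  0.1066] top mid [ 0.4304 -0.2647  0.1022] mean [ 0.4313 -0.264   0.1051] tool-axes mm [ 1.000e-01 -4.000e-01  1.254e+02]
terracotta_lid 0.73 [369.   7. 464. 106.] all [ 0.5665 -0.3674  0.0121] [ 0.6515 -0.2826  0.0477] top mid [ 0.6093 -0.325   0.043 ] mean [ 0.6081 -0.3242  0.0456] tool-axes mm [135.4 131.3 184.8]
trivet 0.87 [  2.   0. 107. 124.] all [ 0.3845 -0.0499  0.0049] [0.518  0.059  0.0104] top mid [0.4511 0.0074 0.0059] mean [0.4554 0.0016 0.0085] tool-axes mm [ 136.5 -236.9  221.3]
[ 0.43037862 -0.26501953  0.22753342] [[ 9.015e-01  4.328e-01  6.000e-04]
 [ 4.328e-01 -9.015e-01 -1.200e-03]
 [ 1.000e-04  1.300e-03 -1.000e+00]] 1.8 [ 0.15401405 -0.47608743 -0.16828495] 0.08714228619107578 0.0
```

The wrist view agrees to 0.4 mm. Next I descend and grip.

send_rows(deltas="0 0 25 0 0 0 1;0 0 25 0 0 0 1;0 0 20 0 0 0 1;0 0 9.5 0 0 0 1;0 0 0 0 0 0 0.4;0 0 0 0 0 0 0.2;0 0 0 0 0 0 0.2;0 0 0 0 0 0 0;0 0 0 0 0 0 0;0 0 0 0 0 0 0", newtons=20)

```text
time: 3.2
position: [0.4301, -0.2645, 0.1478]
tool_rot: [0.975, 0.222, 0.0, 0.0]
ft_force: [-0.3, -0.8, -0.2]
grip_width: 0.0349
grip_force: 0.0
```

send_rows(deltas="0 0 0 0 0 0 0;0 0 0 0 0 0 0;0 0 0 0 0 0 0;0 0 0 0 0 0 0")

```text
time: 3.7
position: [0.43, -0.2645, 0.1478]
tool_rot: [0.975, 0.222, -0.0, -0.0]
ft_force: [-0.5, 0.0, 0.8]
grip_width: 0.0272
grip_force: 20.0
```

send_rows(deltas="0 0 -4 0 0 0 0;0 0 -6 0 0 0 0;0 0 -10 0 0 0 0;0 0 -20 0 0 0 0;0 0 -20 0 0 0 0;0 0 -10 0 0 0 0;0 0 0 0 0 0 0;0 0 0 0 0 0 0", newtons=25)

```text
time: 4.7
position: [0.4297, -0.2642, 0.2173]
tool_rot: [0.975, 0.222, -0.0, -0.001]
ft_force: [0.3, -0.3, -3.1]
grip_width: 0.0268
grip_force: 25.0
```

```bash
python3 near.py
python3 - <<'E'
from h import *
c=robot.camera("scene"); save(c,"scene1")
E
```

```text
terracotta_lid 0.9 [370.   1. 470. 105.] all [ 0.5665 -0.3674  0.0107] [ 0.6523 -0.2824  0.0477] top mid [ 0.6097 -0.3255  0.043 ] mean [ 0.6083 -0.3243  0.0457] tool-axes mm [136.  133.3 174. ]
terracotta_lid 0.87 [205. 167. 351. 307.] all [ 0.3899 -0.2954  0.141 ] [ 0.4734 -0.221   0.1757] top mid [ 0.4642 -0.2484  0.2289] mean [ 0.4647 -0.2565  0.2262] tool-axes mm [ 38.    0.6 -11.6]
trivet 0.63 [  1.   0. 103. 127.] all [ 0.3852 -0.0501  0.0039] [0.5153 0.0512 0.0104] top mid [0.451  0.0035 0.0055] mean [ 0.4552 -0.0025  0.0085] tool-axes mm [ 135. -232.  212.]
[ 0.42968686 -0.26422557  0.21728962] [[ 9.019e-01  4.320e-01 -9.000e-04]
 [ 4.320e-01 -9.019e-01  8.000e-04]
 [-5.000e-04 -1.200e-03 -1.000e+00]] 4.7 [ 0.31248521 -0.31304168 -3.05038584] 0.026752052340543314 24.999897088855505
```

View pics/scene1.png

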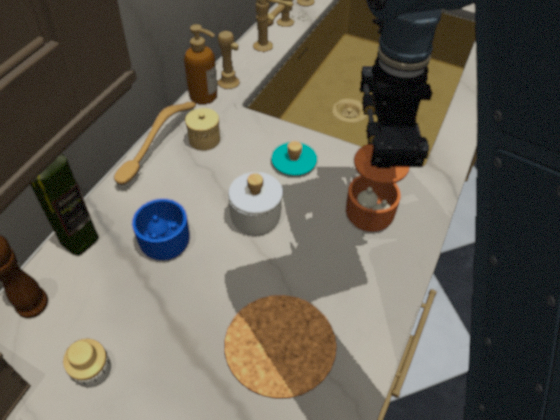

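The lid is lifted and level at (382,163). The pot stands open at (373,203). Next I carry the lid to the trivet.

send_rows(deltas="8 -13 0 0 0 0 0;16 -26 0 0 0 0 0;20 -32 0 0 0 0 0;20 -32 0 0 0 0 0;20 -32 0 0 0 0 0;20 -32 0 0 0 0 0;20 -32 0 0 0 0 0;17 -28 0 0 0 0 0;10 -17 0 0 0 0 0;6 -10 0 0 0 0 0")

```text
time: 6.15
position: [0.4612, 0.0341, 0.2177]
tool_rot: [0.975, 0.222, -0.0, -0.0]
ft_force: [0.9, 0.1, -2.6]
grip_width: 0.027
grip_force: 25.0
```

send_rows(deltas="0 0 20 0 0 0 0;0 0 30 0 0 0 0;0 0 25 0 0 0 0;0 0 20 0 0 0 0;0 0 10 0 0 0 0;0 0 5 0 0 0 0;0 0 0 0 0 0 0;0 0 0 0 0 0 0")

```text
time: 7.15
position: [0.4623, 0.0323, 0.1083]
tool_rot: [0.975, 0.222, 0.001, 0.0]
ft_force: [0.7, 0.2, -2.5]
grip_width: 0.0269
grip_force: 25.0
```

Run:
```python
from h import *
o=robot.get_obs(); print(o["position"],o["tool_rot"])
for cam in("scene","top"):
    c=robot.camera(cam); save(c,cam+"2"); P=pts(c)
    for t in ["terracotta_lid","trivet"]:
        for r in robot.cut_out(cam,t):
            Q=P[r["region"]&(c["depth"]>0)]
            if len(Q)>20: print(cam,t,np.percentile(Q,2,0).round(4),np.percentile(Q,98,0).round(4))
```

```text
[0.46227301 0.03231139 0.10832554] [9.75150194e-01 2.21543782e-01 6.18343970e-04 2.62881571e-04]
scene trivet [ 0.3829 -0.0347  0.0024] [0.5415 0.1131 0.0091]
top terracotta_lid [ 0.417  -0.0107  0.0075] [0.4912 0.0368 0.0383]
top terracotta_lid [ 0.5691 -0.3676  0.01  ] [ 0.6512 -0.2854  0.0472]
top trivet [ 0.3821 -0.0474  0.003 ] [0.5447 0.0544 0.0115]
```

View pics/scene2.png

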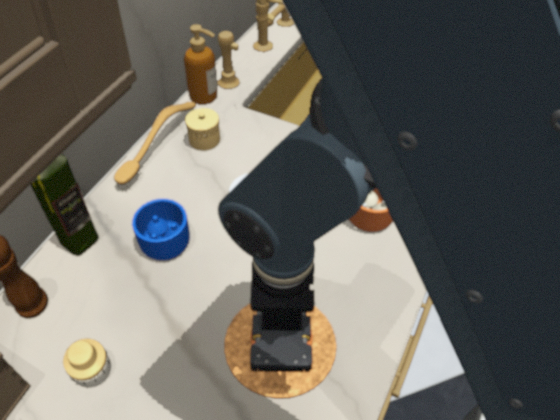

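The gripper is centred over the trivet at (280,345). The lid's underside should be about 11 mm above the cork, so I lower it gently.

send_rows(deltas="0 0 3 0 0 0 0;0 0 3 0 0 0 0;0 0 2 0 0 0 0;0 0 1.5 0 0 0 0;0 0 1 0 0 0 0;0 0 0 0 0 0 0;0 0 0 0 0 0 0")

```text
time: 8.32
position: [0.4619, 0.0324, 0.0973]
tool_rot: [0.975, 0.222, 0.0, 0.0]
ft_force: [-0.1, -0.0, -2.6]
grip_width: 0.027
grip_force: 25.0
```

send_rows(deltas="0 0 0.5 0 0 0 0;0 0 0.5 0 0 0 0;0 0 0 0 0 0 0;0 0 0 0 0 0 0")

```text
time: 8.82
position: [0.462, 0.0324, 0.0966]
tool_rot: [0.975, 0.222, 0.0, 0.0]
ft_force: [-0.6, 0.1, 5.5]
grip_width: 0.0271
grip_force: 25.0
```

The wrist force rose from -2.6 to +5.5 N, so the lid is resting on the cork. I release and rise.

send_rows(deltas="0 0 0 0 0 0 0.4;0 0 0 0 0 0 0.6;0 0 0 0 0 0 0.8;0 0 0 0 0 0 0.8;0 0 0 0 0 0 0.8;0 0 0 0 0 0 0.8")

```text
time: 9.57
position: [0.4619, 0.0324, 0.0962]
tool_rot: [0.975, 0.222, -0.0, -0.0]
ft_force: [0.8, -0.8, -0.4]
grip_width: 0.0681
grip_force: 0.0
```

send_rows(deltas="0 0 -5 0 0 0 0.8;0 0 -15 0 0 0 0.8;0 0 -25 0 0 0 0.8;0 0 -30 0 0 0 0.8;0 0 -30 0 0 0 0.8;0 0 -15 0 0 0 0.8;0 0 0 0 0 0 0.8")

```text
time: 10.45
position: [0.4624, 0.0323, 0.2176]
tool_rot: [0.975, 0.222, 0.002, 0.001]
ft_force: [-0.2, 0.1, -0.5]
grip_width: 0.0697
grip_force: 0.0
```

```bash
python3 near.py; cp $(ls -t pics/w*.png|head -1) pics/final.png
python3 - <<'E'
from h import *
c=robot.camera("scene"); P=pts(c)
for t in ["white_lid","terracotta_pot"]:
    for r in robot.cut_out("scene",t):
        Q=P[r["region"]&(c["depth"]>0)]
        if len(Q)>20: print(t,r["box"],np.percentile(Q,2,0).round(3),np.percentile(Q,98,0).round(3))
E
```

```text
terracotta_lid 0.88 [229. 149. 322. 243.] all [ 0.4187 -0.0109  0.0088] [0.5051 0.0759 0.0555] top mid [0.4619 0.0321 0.0507] mean [0.463  0.0325 0.0541] tool-axes mm [ -1.   -0.3 166.8]
terracotta_lid 0.29 [516. 108. 558. 214.] all [ 0.5664 -0.1834  0.0673] [ 0.6367 -0.1226  0.0756] top mid [ 0.6041 -0.155   0.0709] mean [ 0.5967 -0.146   0.0736] tool-axes mm [ 46.4 229.8 147.3]
trivet 0.86 [195. 107. 358. 255.] all [ 0.3895 -0.0452  0.0071] [0.5433 0.1137 0.0106] top mid [0.4888 0.0554 0.2316] mean [0.4888 0.0554 0.2316] tool-axes mm [ 33.8  -9.4 -13.9]
trivet 0.54 [517. 106. 560. 213.] all [ 0.5664 -0.1829  0.0679] [ 0.6363 -0.1226  0.0756] top mid [ 0.6035 -0.1548  0.0712] mean [ 0.5968 -0.146   0.0736] tool-axes mm [ 46.  229.4 146.9]
[0.46240911 0.03231047 0.21755418] [[ 9.018e-01  4.321e-01  3.300e-03]
 [ 4.321e-01 -9.018e-01 -6.000e-04]
 [ 2.700e-03  1.900e-03 -1.000e+00]] 10.45 [-0.21990912  0.10606691 -0.45332304] 0.06971601302117961 0.0
white_lid [230.8, 180.1, 252.5, 209.7] [ 0.605 -0.176  0.068] [ 0.654 -0.124  0.075]
terracotta_pot [347.5, 176.7, 399.7, 232.2] [ 0.387 -0.308  0.009] [ 0.47  -0.222  0.065]
terracotta_pot [134.1, 198.1, 189.8, 260.1] [ 0.681 -0.09   0.004] [ 0.767 -0.004  0.065]
```

View pics/final.png

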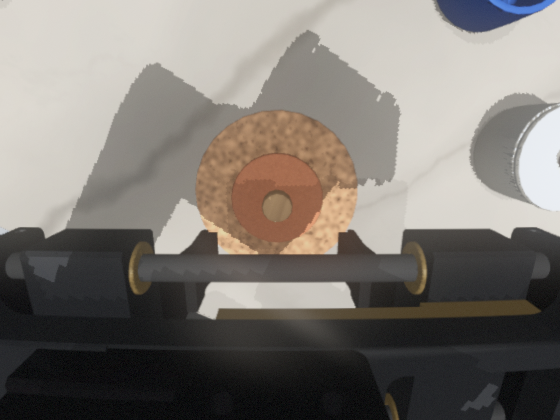

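The lid lies flat and centred on the trivet at (277,197), with its knob top at 0.055 m. The terracotta pot and the white lid haven't moved.

```bash
python3 -c "
from rig import robot
print(robot.hand_in())"
```

```text
the job is handed in; nothing more can be done
None
```

The terracotta lid is off its pot and lying flat, knob up, about 1 mm from the trivet's centre by my camera measurement; the terracotta pot and the white lid did not move, and the job is handed in (no verdict was returned).

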